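# Find which way the canister cap turns and hold it off

## Task

Two steel canisters stand in a tray, and their quarter-turn caps open in contrary directions; nobody remembers which is which. Find out which way the cap of the wide canister unscrews (try one way and, if it does not give, the other), then lift that cap off and finish still holding it in the gripper, level, about 10 cm above its canister. Leave the slim canister's cap closed and do not shift the things standing around.

Things in the scene. Friction and masses are not known exactly. Their poses are not given: they have to be found in the camera images.
- tray: wooden board 116 x 240 x 15 mm with a thin steel rail 47 mm high round it, fixed to the worktop; origin under its centre, y along its length. The two canisters stand in it 110 mm apart along y, fixed, either one at either end; the whole tray is turned by up to 34 degrees
- can_wide: the wide steel canister, 80 mm in diameter, 110 mm high, fixed; origin at the centre of its underside, z up. Its cap comes off
- can_slim: the slim steel canister, 56 mm in diameter, 110 mm high, fixed; origin at the centre of its underside. To be left closed
- can_wide_mouth (a point): centre of the wide canister's shoulder, 110 mm above its underside, where the foot of its cap sits; axes as can_wide
- can_slim_mouth (a point): the same point on the slim canister
- cap_wide: loose round black cap, upright ribs, 48 mm in diameter, 45 mm tall, 60 g, on the wide canister; origin at the centre of its underside, z up. Locked by two lugs inside; closed, its x axis is within 4 degrees of can_wide's x axis. Which way it opens (clockwise or anticlockwise) changes from start to start and nothing outside shows it; it does not rise while it turns
- cap_wide_top (a point): centre of that cap's top, 45 mm above its underside. Turned the right way the cap runs easily, is free to lift straight off from 65 degrees and meets a stop at about 90; the wrong way it meets a stop within 15 degrees. Locked, it has 2 mm of play upward. Fingers gripping it slip round it when it is against a stop, which does no harm
- cap_slim: the same kind of cap on the slim canister, it locks the other way round from the wide one
- mug: striped mug, 86 mm in diameter, 90 mm high, loose bystander at the left; origin at the centre of its underside
- glass: drinking glass, 81 mm in diameter, 92 mm high, loose bystander at the left; origin at the centre of its underside
- tin: food tin, 75 mm in diameter, 58 mm high, loose bystander behind the tray; origin at the centre of its underside
- shaker: salt shaker, 44 mm in diameter, 90 mm high, loose bystander in front of the tray; origin at the centre of its underside

How it is judged:
By the outcome, as a careful person would: the job done as asked, in the order asked, and still so for the second after the job is handed in, while the arm keeps its last pose, push and grip.
It also fails if it takes over 40 s, if anything falls off the work surface, if the arm or the gripper's body presses on something with over 40 N, if the wrist force passes 120 N, or if a joint passes its speed limit or range.

## Robot

A 6-joint arm with a two-finger parallel gripper is mounted at the origin on a cart in front of the work surface, level with it; the furniture and walls round the work are solid. World frame = base frame: x ahead of the robot, y to its left, z up, the work surface at z = 0. Lengths are in mm, angles in degrees, forces in N, time in s.
With the tool pointing down it reaches from about 300 to 850 mm from the base axis. Payload 4.2 kg.
Tool frame: the origin (TCP) lies on the centre line of the jaws, within the pads' length; the fingertips stand 14 mm ahead of it and the grasp point (between the pads) lies 5 mm behind it; z points along the fingers, y is the line along which they close (so a half turn about z gives the same grasp; the last joint's range is limited). The gripper opens to 91 mm and grips with 3 to 60 N. Pads are 32 mm wide; open, the fingers measure 118 mm over their backs; the gripper's body (76 mm by 178 mm) begins 60 mm behind the grasp point.
Start: joints at [69.328, 18.312, 89.639, -0, 72.044, -1.146], TCP at [192.191, 541.945, 227.976] pointing down, gripper open.
Joint ranges: [-177.97, 177.97], [-48.28, 115.42], [12.27, 149.76], [-77.06, 257.06], [2.81, 150.46], [-146.56, 146.56]. Speed limits (degrees/s): [147.25, 147.25, 180, 180, 180, 180].

## Interface

Orientations are given as [roll, pitch, yaw] about the fixed x, y, z axes, in that order (R = Rz(yaw) Ry(pitch) Rx(roll)).
In Python, from workcell import env gives the robot as it stands.
- The arm moves only by the tool arm_command, never from a script. Its argument "motion" is a list of rows, each an object with "offset": the shift along the tool's x, y, z in m, a list of three; "spin": the turn about the tool's z in rad. In form: [{"offset": [tx, ty, tz], "spin": spin}, ...]. A call has 1 to 5 rows; each row shifts and turns the commanded pose from where the row before left it, along the tool's axes as they then stand; what a row does not reach is not made up. A row lasts 1/8 s, in which the tool goes at most 62.5 mm and 10.7 degrees, less where a joint would pass 70% of its speed; a pose out of reach is approached as far as the arm can. A call with a gripper value outside its range is refused whole. "jaw" is the finger opening in m, from 0 to 0.0912, set as the call begins (left out, the last holds). The fingers move at their own pace and stop on an object; "newtons" is the grip in N (left out, the last holds). Time passes only in rows, so rows that do not move let the fingers close. It gives the time, the measured TCP pose, the force, the opening and the grip force at its end, in the units of the state.
- env.state(): the state, without advancing time (a new reading comes with each control period).
- env.grab_frame(name): name is "scene" or "side" or "wrist"; returns (picture, depth): 420x560x3 uint8, blue, green, red; 420x560 float32, mm along the optical axis (not along the pixel's ray), 0 where there is no reading.
- env.camera_model(name): a dict with "fx", "fy", "cx", "cy" (pixels), "eye" and "rotation" of the camera in the world; the wrist camera has in their place "hand_eye" (4x4, takes a point from camera to tool coordinates, whose origin is the TCP and whose axes are the flange's). Camera axes: x right, y down, z forward; pixel columns grow to the right and rows downward; lengths in mm; the calibration is good to about 2 mm. A picture is of the moment at which its call begins: read the wrist's pose just before it. camera_model takes no time and is no camera call.
- env.job_done(): hands the job in; it is judged then, once.
Trained networks look in the newest picture that a camera, given by its name, has taken for a name from the list of things; names that differ only in an ending like _2 or _b are one class to them, and where a whole thing is asked for, a point or a joint stands for the part that bears it (a point fixed in the world has none). Each returns a list of dicts, best first, with "score" (0 to 1); they miss things now and then, are a little off and sometimes report something else, mostly with a low value. They report only what shows in the picture. A call takes as long as a camera call.
- env.boxes_of(camera, target): "bbox" ([left, top, right, bottom] in pixels, round what is visible of it).
- env.pinpoint(camera, target): "location" ([column, row] in pixels: a listed point, or the origin of a listed thing).
The state is a dict: "time_s": time; "qpos": joint angles; "qvel": joint speeds; "effort": joint torques, N m; "ee_pos": TCP position; "ee_rot": TCP orientation; "force": force on the tool from outside, world axes, zero at the start; "torque": the same for the moment, N m; "gripper_width": finger opening in mm; "gripper_force": force on a finger pad.
Only numpy, scipy, OpenCV 4.12 (cv2) and the standard library are available. Lean on these libraries where they do the work, as an engineer would, in place of code of your own. Each camera call takes 0.05 s, during which the arm holds its last target. There are 200 camera calls.

## Working session

There is one attempt and no reset: what is moved stays moved. The work goes in short steps, Python scripts to look and compute and a tool call to move; the robot and the scene stay as the last step left them, time stands still between calls to the robot, and variables do not carry over. Pictures are saved under pics/ and viewed, at most 10 in all, crops included, and the job is handed in when it is done.

Besides the shell and the picture viewer there is one more tool, called after "Emit:" as name(argument=value, ...) on one line, values as JSON. arm_command: Moves the arm, as the interface text tells. Its arguments: {"type":"object","properties":{"motion":{"type":"array"},"jaw":{"type":"number"},"newtons":{"type":"number"}},"required":["motion"]}

```bash
mkdir -p pics; cat > h.py <<'E'
import numpy as np, cv2
from scipy.spatial.transform import Rotation as R
from workcell import env
def cam(name,s=None):
    m=env.camera_model(name)
    if name=='wrist':
        T=np.eye(4);T[:3,:3]=R.from_euler('xyz',s['ee_rot'],degrees=True).as_matrix();T[:3,3]=s['ee_pos']
        T=T@np.array(m['hand_eye']);return m,T[:3,:3],T[:3,3]
    return m,np.array(m['rotation']),np.array(m['eye'])
def ray(c,px):
    m,Ro,e=c;return e,Ro@np.array([(px[0]-m['cx'])/m['fx'],(px[1]-m['cy'])/m['fy'],1])
def onz(c,px,z):
    e,d=ray(c,px);return e+d*(z-e[2])/d[2]
def cloud(c,dep):
    m,Ro,e=c;v,u=np.mgrid[:dep.shape[0],:dep.shape[1]]
    P=np.stack([(u-m['cx'])/m['fx']*dep,(v-m['cy'])/m['fy']*dep,dep],-1)@Ro.T+e
    P[dep<=0]=np.nan;return P
E
python3 - <<'E'
from h import *
s=env.state();print(s)
print(env.camera_model('scene'))
ims=[]
for n in ['scene','side']:
    im,d=env.grab_frame(n);ims.append(im);np.save(n,d)
    c=cam(n)
    for t,z in [('can_wide_mouth',110),('can_slim_mouth',110),('cap_wide_top',155),('cap_slim',110),('cap_wide',110),('mug',0),('glass',0),('tin',0),('shaker',0),('tray',0)]:
        for r in env.pinpoint(n,t)[:2]: print(n,t,round(r['score'],2),np.round(r['location']),np.round(onz(c,r['location'],z)))
v=np.vstack(ims);cv2.imwrite('pics/a.png',cv2.resize(ims[0],(800,600)));cv2.imwrite('pics/b.png',ims[1])
E
```

```text
{'time_s': 0.0, 'qpos': array([ 6.93268542e+01,  1.83518605e+01,  8.97065612e+01,  4.60928949e-04,
        7.20420594e+01, -1.14599330e+00]), 'qvel': array([ 2.15526448e-02,  2.00155630e-02, -3.13752876e-02, -1.20538996e-02,
       -4.05504900e-06,  3.95573866e-02]), 'effort': array([-2.11847124e-03, -4.12452614e+01, -2.31972653e+01,  7.26669305e-02,
        4.56707901e-02, -1.45392596e-04]), 'ee_pos': array([192.02666357, 541.48656941, 227.11699385]), 'ee_rot': array([-1.79899548e+02, -2.44776075e-03,  1.60472703e+02]), 'force': array([-0.23519493,  0.03958915, -0.14004151]), 'torque': array([ 0.02687686, -0.02588871,  0.02159767]), 'gripper_force': 0.0, 'gripper_width': 91.20932868928796}
{'fx': 438.6910378580969, 'fy': 438.6910378580969, 'cx': 274.08980440254606, 'cy': 209.81249189106185, 'eye': array([  83.77904795, -600.89819061,  931.31195826]), 'rotation': array([-130.53653527,   -1.20086031,  -27.70049446])}Traceback (most recent call last):
  File "<stdin>", line 9, in <module>
  File "h.py", line 13, in onz
    e,d=ray(c,px);return e+d*(z-e[2])/d[2]
                                      ~^^^
IndexError: invalid index to scalar variable.
```

```bash
sed -i "s/return m,np.array(m\['rotation'\])/return m,R.from_euler('xyz',m['rotation'],degrees=True).as_matrix()/" h.py
python3 - <<'E'
from h import *
ims=[]
for n in ['scene','side']:
    im,d=env.grab_frame(n);ims.append(im);np.save(n,d)
    c=cam(n)
    for t,z in [('can_wide_mouth',110),('can_slim_mouth',110),('cap_wide_top',155),('cap_slim',110),('cap_wide',110),('mug',0),('glass',0),('tin',0),('shaker',0),('tray',0)]:
        for r in env.pinpoint(n,t)[:2]: print(n,t,round(r['score'],2),np.round(r['location']),np.round(onz(c,r['location'],z)))
cv2.imwrite('pics/a.png',cv2.resize(ims[0],(800,600)));cv2.imwrite('pics/b.png',ims[1])
E
```

```text
scene can_wide_mouth 0.76 [282. 221.] [544. 189. 110.]
scene can_slim_mouth 0.57 [296. 253.] [517.  65. 110.]
scene cap_wide_top 0.72 [281. 212.] [535. 180. 155.]
scene cap_slim 0.83 [290. 253.] [503.  73. 110.]
scene cap_wide 0.92 [284. 223.] [546. 180. 110.]
scene mug 0.61 [211. 221.] [402. 394.  -0.]
scene glass 0.7 [198. 193.] [417. 547.   0.]
scene tin 0.81 [335. 268.] [644.  53.   0.]
scene shaker 0.74 [252. 287.] [403.  96.   0.]
scene tray 0.76 [286. 270.] [518. 109.   0.]
side can_wide_mouth 0.8 [281. 185.] [543. 152. 110.]
side can_slim_mouth 0.75 [292. 162.] [516.  52. 110.]
side cap_wide_top 0.65 [285. 173.] [533. 152. 155.]
side cap_slim 0.73 [296. 162.] [503.  47. 110.]
side cap_wide 0.95 [282. 182.] [540. 139. 110.]
side cap_wide 0.54 [256. 192.] [611. 182. 110.]
side mug 0.86 [328. 285.] [408. 400.   0.]
side glass 0.76 [330. 339.] [406. 550.   0.]
side tin 0.61 [256. 192.] [626.  68.   0.]
side shaker 0.54 [327. 201.] [403.  97.   0.]
side tray 0.95 [292. 200.] [513.  99.   0.]
```

View pics/a.png

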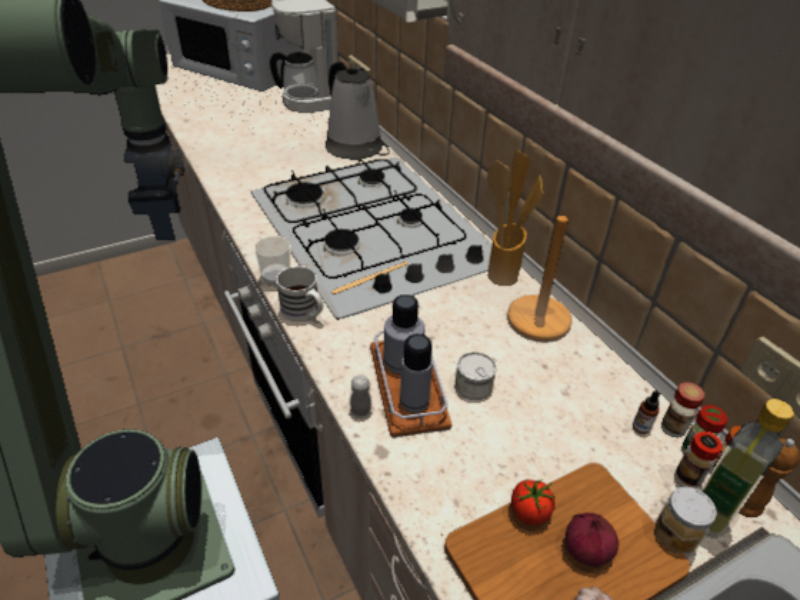

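View pics/b.png

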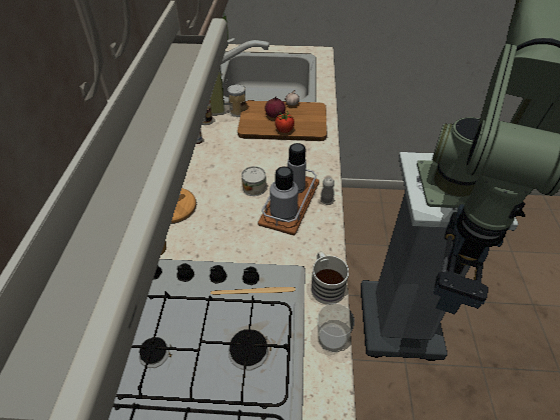

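```bash
python3 - <<'E'
from h import *
from scipy.optimize import least_squares
def tri(a,b):
    (e,d),(f,g)=a,b;d=d/np.linalg.norm(d);g=g/np.linalg.norm(g)
    t=np.linalg.lstsq(np.c_[d,-g],f-e,rcond=None)[0];p,q=e+t[0]*d,f+t[1]*g
    return (p+q)/2,np.linalg.norm(p-q)
print(tri(ray(cam('scene'),(282.5,212)),ray(cam('side'),(284.5,173))))
for n in ['scene','side']:
    P=cloud(cam(n),np.load(n+'.npy'))
    for nm,x,y in [('w',540,155),('s',510,55)]:
        m=(np.hypot(P[...,0]-x,P[...,1]-y)<60)&(P[...,2]>110)
        Q=P[m];print(n,nm,len(Q),np.round(np.percentile(Q[:,2],[50,90,97]),1))
        zt=np.percentile(Q[:,2],97);T=Q[Q[:,2]>zt-4];print(' top',T.mean(0).round(1),(T[:,:2].min(0)+T[:,:2].max(0))/2,np.ptp(T[:,:2],axis=0))
E
```

```text
(array([531.22862327, 165.49348778, 166.86855257]), np.float64(3.071989185380311))
scene w 620 [140.  172.2 173.8]
 top [531.2 161.9 172. ] [530.82331854 163.25141772] [45.9902351  44.42117465]
scene s 576 [155.6 172.6 173.7]
 top [499.2  56.5 172. ] [499.33004755  56.48446527] [45.96313917 48.48538188]
side w 636 [138.  172.1 173.3]
 top [533.4 166.  171.8] [534.01871269 166.21427552] [43.60887838 45.60959902]
side s 442 [153.  172.3 173.6]
 top [501.1  61.2 172. ] [501.24723011  60.76179143] [42.96995462 46.22628329]
```

Emit:
arm_command(motion=[{"offset":[-0.045,-0.024,-0.006],"spin":0},{"offset":[-0.045,-0.024,-0.006],"spin":0},{"offset":[-0.045,-0.024,-0.006],"spin":0},{"offset":[-0.045,-0.024,-0.006],"spin":0},{"offset":[-0.045,-0.024,-0.006],"spin":0}])

```text
time_s: 1.82
ee_pos: [365.1, 352.4, 258.3]
ee_rot: [180.0, 0.0, 160.5]
force: [0.3, -0.0, 0.8]
gripper_width: 91.0
gripper_force: 0.0
```

Emit:
arm_command(motion=[{"offset":[-0.045,-0.024,0],"spin":0},{"offset":[-0.045,-0.024,0],"spin":0},{"offset":[-0.045,-0.024,0],"spin":0},{"offset":[-0.045,-0.024,0],"spin":0},{"offset":[-0.045,-0.024,0],"spin":0}])

```text
time_s: 2.45
ee_pos: [537.1, 164.0, 258.1]
ee_rot: [180.0, 0.0, 160.5]
force: [1.1, 0.1, -0.3]
gripper_width: 91.1
gripper_force: 0.0
```

Emit:
arm_command(motion=[{"offset":[0,0,0],"spin":0.18},{"offset":[0,0,0],"spin":0.18},{"offset":[0,0,0],"spin":0.18},{"offset":[0,0,0],"spin":0.18},{"offset":[0,0,0],"spin":0.18}])

```text
time_s: 3.08
ee_pos: [536.1, 165.3, 258.0]
ee_rot: [180.0, -0.0, 108.6]
force: [0.1, 0.8, 0.9]
gripper_width: 91.3
gripper_force: 0.0
```

Emit:
arm_command(motion=[{"offset":[0,0,0],"spin":0}])

```text
time_s: 3.2
ee_pos: [536.1, 165.3, 257.9]
ee_rot: [180.0, -0.0, 109.0]
force: [0.2, 0.3, -0.3]
gripper_width: 91.1
gripper_force: 0.0
```

```bash
cat > look.py <<'E'
from h import *
import sys
s=env.state();print(s['qpos'].round(1),s['ee_pos'].round(1),s['ee_rot'].round(1),s['force'].round(1))
im,d=env.grab_frame('wrist');c=cam('wrist',s)
for t,z in [('cap_wide_top',170),('cap_slim_top',170),('can_wide_mouth',125),('cap_wide',125)]:
    try:
        for r in env.pinpoint('wrist',t)[:2]: print(t,round(r['score'],2),np.round(r['location']),np.round(onz(c,r['location'],z),1))
    except Exception as e: print(t,e)
P=cloud(c,d);Q=P[(np.hypot(P[...,0]-532,P[...,1]-164)<45)&(P[...,2]>155)&(P[...,2]<180)]
if len(Q): print(len(Q),np.median(Q,0),(Q.min(0)+Q.max(0))/2,np.ptp(Q,axis=0))
cv2.imwrite('pics/%s.png'%sys.argv[1],im)
E
python3 look.py c
```

```text
[16.  16.1 88.5  0.  75.4 -3.1] [536.1 165.3 257.9] [180.  -0. 109.] [ 0.2  0.3 -0.3]
cap_wide_top 0.93 [275. 220.] [534.4 163.3 170. ]
cap_slim_top it knows: can_slim, can_slim_mouth, can_wide, can_wide_mouth, cap_slim, cap_wide, cap_wide_top, glass, mug, shaker, tin, tray
can_wide_mouth 0.66 [274. 177.] [525.3 185.1 125. ]
can_wide_mouth 0.55 [154. 195.] [433.5 136.7 125. ]
cap_wide 0.88 [271. 201.] [530.  164.1 125. ]
3296 [531.40618507 166.56070649 170.16879783] [531.91732746 164.67920713 164.13697634] [48.19951935 47.77633236 18.01174911]
```

View pics/c.png

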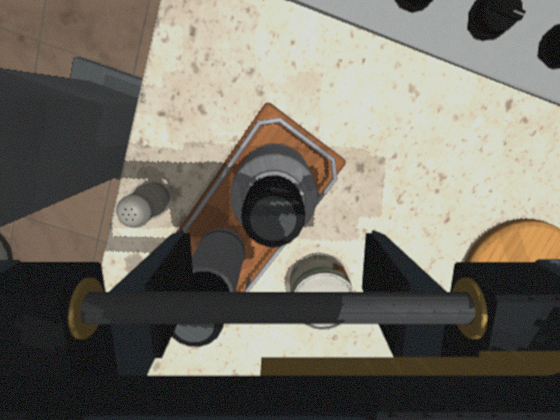

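Emit:
arm_command(motion=[{"offset":[0,-0.004,0.03],"spin":0},{"offset":[0,0,0.03],"spin":0},{"offset":[0,0,0.03],"spin":0},{"offset":[0,0,0.021],"spin":0},{"offset":[0,0,0],"spin":0}])

```text
time_s: 4.03
ee_pos: [531.3, 163.7, 145.5]
ee_rot: [-179.8, -0.0, 109.0]
force: [-0.1, 0.3, -0.1]
gripper_width: 91.3
gripper_force: 0.0
```

Emit:
arm_command(motion=[{"offset":[0,0,0],"spin":0},{"offset":[0,0,0],"spin":0},{"offset":[0,0,0],"spin":0},{"offset":[0,0,0],"spin":0}], jaw=0.04, newtons=15)

```text
time_s: 4.53
ee_pos: [532.5, 164.1, 147.4]
ee_rot: [180.0, -0.0, 108.9]
force: [-0.2, 0.6, 0.3]
gripper_width: 53.9
gripper_force: 0.0
```

```bash
python3 -c "
from h import *
s=env.state();print({k:np.round(v,2) for k,v in s.items()})"
```

```text
{'time_s': np.float64(4.53), 'qpos': array([ 1.594e+01,  2.033e+01,  9.900e+01,  1.000e-02,  6.063e+01,
       -2.970e+00]), 'qvel': array([-0.05,  0.08,  0.1 , -0.09, -0.  ,  0.11]), 'effort': array([-0.000e+00, -4.094e+01, -2.102e+01,  7.000e-02,  4.000e-02,
       -0.000e+00]), 'ee_pos': array([532.48, 164.1 , 147.39]), 'ee_rot': array([179.95,  -0.  , 108.91]), 'force': array([-0.18,  0.65,  0.32]), 'torque': array([-0.09,  0.03, -0.02]), 'gripper_force': np.float64(0.0), 'gripper_width': np.float64(53.89)}
```

Emit:
arm_command(motion=[{"offset":[0,0,0],"spin":0},{"offset":[0,0,0],"spin":0},{"offset":[0,0,0],"spin":0}], jaw=0.03, newtons=20)

```text
time_s: 4.9
ee_pos: [532.4, 164.1, 147.2]
ee_rot: [180.0, -0.0, 108.9]
force: [-0.5, 0.4, 2.4]
gripper_width: 47.4
gripper_force: 20.0
```

```bash
cat > st.py <<'E'
from h import *
s=env.state();print({k:np.round(v,2) for k,v in s.items() if k not in('effort','qvel')})
E
python3 st.py
```

```text
{'time_s': np.float64(4.9), 'qpos': array([ 1.594e+01,  2.034e+01,  9.900e+01,  1.000e-02,  6.063e+01,
       -2.970e+00]), 'ee_pos': array([532.42, 164.08, 147.2 ]), 'ee_rot': array([179.97,  -0.  , 108.91]), 'force': array([-0.49,  0.35,  2.4 ]), 'torque': array([-0.11,  0.03, -0.02]), 'gripper_force': np.float64(20.0), 'gripper_width': np.float64(47.42)}
```

Emit:
arm_command(motion=[{"offset":[0,0,0],"spin":-0.1},{"offset":[0,0,0],"spin":-0.1},{"offset":[0,0,0],"spin":-0.1},{"offset":[0,0,0],"spin":-0.1},{"offset":[0,0,0],"spin":0}])

```text
time_s: 5.52
ee_pos: [532.7, 164.1, 147.0]
ee_rot: [179.9, -0.0, 131.7]
force: [0.9, 0.6, 0.1]
gripper_width: 47.7
gripper_force: 20.0
```

```bash
python3 st.py
```

```text
{'time_s': np.float64(5.52), 'qpos': array([ 1.593e+01,  2.037e+01,  9.900e+01,  3.000e-02,  6.058e+01,
       -2.577e+01]), 'ee_pos': array([532.65, 164.14, 146.96]), 'ee_rot': array([179.95,  -0.  , 131.68]), 'force': array([0.91, 0.58, 0.06]), 'torque': array([-0.01, -0.18, -0.55]), 'gripper_force': np.float64(20.0), 'gripper_width': np.float64(47.7)}
```

Emit:
arm_command(motion=[{"offset":[0,0,0],"spin":0.17},{"offset":[0,0,0],"spin":0.17},{"offset":[0,0,0],"spin":0.17},{"offset":[0,0,0],"spin":0.17},{"offset":[0,0,0],"spin":0}])

```text
time_s: 6.15
ee_pos: [532.3, 164.1, 147.0]
ee_rot: [180.0, 0.0, 93.0]
force: [-0.7, -0.3, 0.7]
gripper_width: 47.5
gripper_force: 20.0
```

```bash
python3 st.py
```

```text
{'time_s': np.float64(6.15), 'qpos': array([ 1.595e+01,  2.035e+01,  9.902e+01, -1.000e-02,  6.062e+01,
        1.301e+01]), 'ee_pos': array([532.29, 164.08, 146.98]), 'ee_rot': array([1.7999e+02, 1.0000e-02, 9.2950e+01]), 'force': array([-0.67, -0.32,  0.69]), 'torque': array([-0.03, -0.01, -0.01]), 'gripper_force': np.float64(20.0), 'gripper_width': np.float64(47.47)}
```

Clockwise runs free (39° without resistance); carry on to the stop.

Emit:
arm_command(motion=[{"offset":[0,0,0],"spin":0.17},{"offset":[0,0,0],"spin":0.17},{"offset":[0,0,0],"spin":0.17},{"offset":[0,0,0],"spin":0.17},{"offset":[0,0,0],"spin":0}])

```text
time_s: 6.78
ee_pos: [532.3, 164.0, 147.0]
ee_rot: [180.0, 0.0, 54.1]
force: [0.4, -0.7, 1.1]
gripper_width: 47.3
gripper_force: 20.0
```

```bash
python3 st.py
```

```text
{'time_s': np.float64(6.78), 'qpos': array([ 1.594e+01,  2.036e+01,  9.902e+01, -1.000e-02,  6.062e+01,
        5.182e+01]), 'ee_pos': array([532.34, 163.99, 146.97]), 'ee_rot': array([179.99,   0.  ,  54.13]), 'force': array([ 0.45, -0.69,  1.06]), 'torque': array([-0.04,  0.03,  0.01]), 'gripper_force': np.float64(20.0), 'gripper_width': np.float64(47.32)}
```

Emit:
arm_command(motion=[{"offset":[0,0,0],"spin":0.12},{"offset":[0,0,0],"spin":0.12},{"offset":[0,0,0],"spin":0}])

```text
time_s: 7.15
ee_pos: [532.4, 164.0, 147.0]
ee_rot: [180.0, -0.0, 40.4]
force: [0.6, 0.6, 1.6]
gripper_width: 47.3
gripper_force: 20.0
```

```bash
python3 st.py
```

```text
{'time_s': np.float64(7.15), 'qpos': array([ 1.594e+01,  2.036e+01,  9.902e+01, -1.000e-02,  6.062e+01,
        6.552e+01]), 'ee_pos': array([532.36, 164.  , 146.99]), 'ee_rot': array([179.99,  -0.  ,  40.42]), 'force': array([0.64, 0.58, 1.59]), 'torque': array([-0.1 ,  0.06,  0.02]), 'gripper_force': np.float64(20.0), 'gripper_width': np.float64(47.27)}
```

Emit:
arm_command(motion=[{"offset":[0,0,0],"spin":0},{"offset":[0,0,-0.003],"spin":0},{"offset":[0,0,-0.003],"spin":0},{"offset":[0,0,0],"spin":0}], newtons=25)

```text
time_s: 7.65
ee_pos: [532.4, 164.1, 153.2]
ee_rot: [180.0, -0.0, 40.2]
force: [0.7, -0.3, -0.8]
gripper_width: 47.5
gripper_force: 25.0
```

Emit:
arm_command(motion=[{"offset":[0,0,-0.015],"spin":0},{"offset":[0,0,-0.025],"spin":0},{"offset":[0,0,-0.025],"spin":0},{"offset":[0,0,-0.02],"spin":0},{"offset":[0,0,-0.009],"spin":0}])

```text
time_s: 8.28
ee_pos: [532.9, 164.2, 249.1]
ee_rot: [179.9, -0.2, 40.2]
force: [0.5, -1.2, -0.3]
gripper_width: 47.6
gripper_force: 25.0
```

Emit:
arm_command(motion=[{"offset":[0,0,0],"spin":0},{"offset":[0,0,0],"spin":0},{"offset":[0,0,0],"spin":0}])

```text
time_s: 8.65
ee_pos: [531.9, 163.9, 246.0]
ee_rot: [-180.0, 0.1, 40.2]
force: [0.7, -0.8, -1.7]
gripper_width: 47.8
gripper_force: 25.0
```

```bash
python3 st.py; python3 - <<'E'
from h import *
a,d=env.grab_frame('scene')
for t in ['cap_wide','can_wide_mouth','cap_wide_top']: print(t,env.pinpoint('scene',t)[:2])
b,_=env.grab_frame('side')
for t in ['cap_wide','can_wide_mouth']: print(t,env.pinpoint('side',t)[:2])
v=np.hstack([cv2.resize(a[100:310,180:380],(400,420)),cv2.resize(b[60:270,200:400],(400,420))]);cv2.imwrite('pics/d.png',v)
E
```

```text
{'time_s': np.float64(8.65), 'qpos': array([15.94, 16.08, 90.23,  0.  , 73.8 , 65.79]), 'ee_pos': array([531.89, 163.89, 246.03]), 'ee_rot': array([-1.7995e+02,  1.0000e-01,  4.0150e+01]), 'force': array([ 0.69, -0.77, -1.67]), 'torque': array([-0.07,  0.16, -0.02]), 'gripper_force': np.float64(25.0), 'gripper_width': np.float64(47.78)}
cap_wide [{'location': [282.6, 196.1], 'score': 0.81}]
can_wide_mouth [{'location': [284.9, 223.4], 'score': 0.7}]
cap_wide_top [{'location': [284.7, 179.2], 'score': 0.79}]
cap_wide [{'location': [284.3, 151.4], 'score': 0.63}]
can_wide_mouth [{'location': [280.6, 183.6], 'score': 0.55}, {'location': [326.8, 283.4], 'score': 0.41}]
```

View pics/d.png

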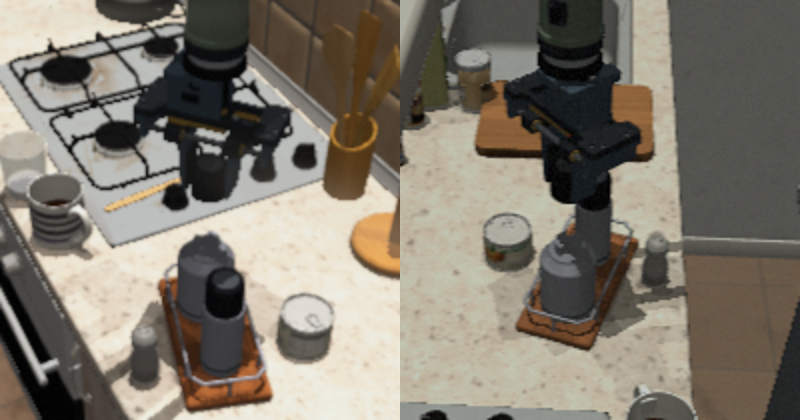

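The picture shows the wide canister open, with its bare neck at (207,245) on the left and (572,245) on the right. The cap is level in the jaws at (210,172) and (567,175). The slim canister's cap is still on and the bystanders have not moved.

```bash
python3 -c "
from workcell import env
print(env.job_done())"
```

```text
the job is handed in; nothing more can be done
None
```

The wide canister's cap unscrews clockwise seen from above: anticlockwise met a stop, clockwise ran free. I lifted it off and handed the job in with it held level about 99 mm above the canister; the slim cap is still closed and nothing around it moved.

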